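# Load the thin sheet into the fixture and bolt it in

### The job

Press down gently on the top of the thin aluminium sheet and drag it along the bed into the fixture's channel, under the bridge, until it has pushed the ejector bar all the way back; do not bend the sheet by pressing too hard (stay under about 30 N) or lift or tip it. Then slide the bolt by its knob fully in behind the sheet, let go, and leave the caliper, the folding link and the screwdriver where they are.

Things in the scene. Friction and masses are not known exactly. Their poses are not given: they have to be found in the camera images.
- fixture: Fixed grey loading fixture, black rails. Origin: underside, on the desk. Bed: flat plate, x -102 to +93, y -183 to +177 mm, top about 10 mm above the origin. A channel runs along its +y: centre line x = +20 mm, 104 mm wide, 12 mm thick rails that stand 18 mm above the origin, up to y = 190 mm. Yaw varies by 0.3 rad either way.
- mouth (a point): Middle of the channel's flared mouth, fixture (20, 0, 10) mm; about 14 mm wider each side here, narrowing to 103 mm at y = 26 mm. The bed was levelled by hand: it pivots about the cross line y = -86 mm (there exactly 10 mm high) and slopes along y, up or down, by at most 0.022 rad, unmeasured: up to 4.5 mm by the bridge. It does not give.
- bridge (a point): Fixture point (20, 115, 10) mm, below the middle of the black bridge that crosses the channel (y = 105 to 125 mm), its underside 22 mm and its top 27 mm above the fixture's origin.
- home (a point): Fixture point (20, 110, 10) mm: where the sheet's origin lies when the sheet is fully home, but for the bed's slope in height. The sheet then reaches y = 55 to 165 mm and its part before the bridge (y below 105) can still be pressed. Axes as the fixture's.
- sheet: Loose bare aluminium sheet, 100 (its x, across the channel) x 110 (its y) x 3 mm, about 90 g, too wide to grasp. Origin: centre of its underside. Starts flat on the bed before the mouth, up to 20 mm and 0.25 rad out of line; 1.4 to 2 mm to spare each side in the channel. It follows fingers pressed on its top; a steady 12 to 20 N also moves the ejector; over 30 N bends it.
- ejector (a joint): How far the aluminium ejector bar (90 x 12 mm, top 21 mm above the fixture's origin, across the channel beyond the bridge) has been pushed back to the fixture's +y, in m: 0 to 0.007 at the start, 0.030 at its hard stop. Friction about 2 N; it stays where it is left. Its near face lies at fixture y = 135 mm + joint.
- bolt (a joint): How far the steel bolt has been slid in along the fixture's +x, in m: about 0 when open, 0.035 at its hard stop. Friction about 1.5 N; stays where it is left. Its tongue (14 mm wide) runs at fixture y = 38 to 52 mm through a gap in the near (-x) rail and closes 3 mm behind the rear edge of a sheet that is home; a sheet not home is in its way.
- bolt_knob (a point): Centre of the top of the bolt's upright black knob, 14 x 14 mm, 30 mm high, its top 49 mm above the fixture's origin (the tongue below it reaches 19 mm, the guide blocks beside the tongue 18 mm). Moves with the bolt. At fixture (-91 mm + joint, 45 mm). Axes as the fixture's.
- caliper: Loose steel dial caliper lying beyond the fixture, 200 mm long, 22 mm high: leave alone. Origin: underside, middle of the beam.
- link: Loose black folding link, two crossed bars 150 mm long, 12 mm high, left of the fixture: leave alone. Origin: underside at the pivot.
- driver: Loose screwdriver lying right of the fixture, about 200 mm long: leave alone.
Mind the look-alikes: they are no part of the job. Several things have the shape of the sheet; the one meant has the colours described above.

How it is judged:
By the outcome, as a careful person would: the job done as asked, in the order asked, and still so for the second after the job is handed in, with the robot touching nothing.
It also fails if it takes over 72 s, if anything falls off the work surface, if the arm or the gripper's body presses on something with over 40 N, if the wrist force passes 120 N, or if a joint passes its speed limit or range.

### The arm

A 6-joint arm with a two-finger parallel gripper is mounted at the origin on the work surface. World frame = base frame: x ahead of the robot, y to its left, z up, the work surface at z = 0. Lengths are in mm, angles in rad, forces in N, time in s.
With the tool pointing down it reaches from about 350 to 775 mm from the base axis. Payload 7.3 kg.
Tool frame: the origin (TCP) lies between the finger pads; the fingertips stand 14 mm ahead of it and the grasp point (between the pads) lies 5 mm behind it; z points along the fingers, y is the line along which they close (so a half turn about z gives the same grasp; the last joint's range is limited). The gripper opens to 92 mm and grips with 3 to 60 N. Pads are 19 mm wide; open, the fingers measure 130 mm over their backs; the gripper's body (75 mm by 190 mm) begins 47 mm behind the grasp point.
Start: joints at [-1.346, 0.342, 1.524, -0, 1.275, -0.146], TCP at [190.263, -489.33, 240.741] pointing down, gripper open.
Joint ranges: [-2.53, 2.53], [-0.77, 2.02], [0.04, 2.7], [-1, 4.14], [0.28, 2.66], [-3.11, 3.11]. Speed limits (rad/s): [2.57, 2.57, 3.14, 3.14, 3.14, 3.14].

### API

Orientations are given as [roll, pitch, yaw] about the fixed x, y, z axes, in that order (R = Rz(yaw) Ry(pitch) Rx(roll)).
In Python, from plant import get_obs, cams, close_job gives the robot as it stands. The module is installed in compiled form; this text tells all that it offers.
- The arm moves only by the shell command python3 -m creep 'ROWS'. ROWS is JSON, a list of rows, each an object of numbers: "hand": the opening, from 0 (shut) to 1 (fully open); "tx", "ty", "tz": the shift along the tool's x, y, z in m; "spin": the turn about the tool's z in degrees. In form: [{"hand": .., "tx": .., "ty": .., "tz": .., "spin": ..}, ...]. A call has 1 to 5 rows; each row shifts and turns the commanded pose from where the row before left it, along the tool's axes as they then stand; what a row does not reach is not made up. A row lasts 1/8 s, in which the tool goes at most 62.5 mm and 10.7 degrees, less where a joint would pass 70% of its speed; a pose out of reach is approached as far as the arm can. A call is refused whole if a number of a shift passes 0.0625 or a number of a turn 10.7, either way. A call with a gripper value outside its range is refused whole. The fingers move at their own pace and stop on an object; the grip force is fixed at half the most. Time passes only in rows, so rows that do not move let the fingers close. It gives the time, the measured TCP pose, the force, the opening and the grip force at its end, in the units of the state.
- get_obs(): the state, without advancing time (a new reading comes with each control period).
- cams.capture(name): name is "scene" or "top" or "wrist"; returns a dict with "color" (384x512x3 uint8, red, green, blue), "K" (3x3 intrinsics, pixels), "R" (3x3) and "t" (3): a world point X has camera coordinates R X + t. Camera axes: x right, y down, z forward; pixel columns grow to the right and rows downward; lengths in mm; the calibration is good to about 2 mm. The wrist camera is an equidistant fisheye: a pixel r from the principal point sees the ray r / f radians off the axis. A picture is of the moment at which its call begins. There is no depth.
- close_job(): hands the job in; it is judged then, once.
The state is a dict: "time": time; "joint_positions": joint angles; "dq": joint speeds; "tau": joint torques, N m; "tool_pos": TCP position; "tcp_rot": TCP orientation; "contact_force": force on the tool from outside, world axes, zero at the start; "moment": the same for the moment, N m; "grip_width": finger opening in mm; "finger_force": force on a finger pad.
Only numpy, scipy, OpenCV 4.12 (cv2) and the standard library are available. Lean on these libraries where they do the work, as an engineer would, in place of code of your own. Each camera call takes 0.05 s, during which the arm holds its last target. There are 200 camera calls.

## Working session

There is one attempt and no reset: what is moved stays moved. The work goes in short steps, Python scripts to look and compute and a shell command to move; the robot and the scene stay as the last step left them, time stands still between calls to the robot, and variables do not carry over. Pictures are saved under pics/ and viewed, at most 10 in all, crops included, and the job is handed in when it is done.

```bash
mkdir -p pics; cat > h.py <<'E'
import numpy as np, cv2
from plant import get_obs, cams, close_job
def cap(n, fn=None):
    c=cams.capture(n)
    if fn: cv2.imwrite('pics/'+fn, cv2.cvtColor(c['color'],cv2.COLOR_RGB2BGR))
    return c
def ray(c,u,v,z,fish=False):
    K,R,t=map(np.array,(c['K'],c['R'],c['t']))
    x=(u-K[0,2])/K[0,0]; y=(v-K[1,2])/K[1,1]
    if fish:
        r=np.hypot(x,y); s=np.sin(r)/max(r,1e-9); d=np.array([x*s,y*s,np.cos(r)])
    else: d=np.array([x,y,1.])
    o=-R.T@t; d=R.T@d
    return o+d*(z-o[2])/d[2]
def proj(c,X):
    K,R,t=map(np.array,(c['K'],c['R'],c['t'])); p=R@np.array(X,float)+t
    return (K@p/p[2])[:2]
E
python3 - <<'E'
from h import *
a=cap('top','t0.png'); b=cap('scene','s0.png')
for c in(a,b): print(c['K'],c['R'],c['t'])
o=get_obs(); print({k:np.round(v,3) for k,v in o.items()})
E
```

```text
[[499.67568352   0.         252.82408299]
 [  0.         499.67568352 194.99456014]
 [  0.           0.           1.        ]] [[-0.02036758 -0.9997872   0.00327366]
 [-0.97691093  0.01920483 -0.21278206]
 [ 0.21267391 -0.00753193 -0.9770942 ]] [ -61.36993473  498.64640889 1560.30846151]
[[370.50308008   0.         257.10109999]
 [  0.         370.50308008 188.63417934]
 [  0.           0.           1.        ]] [[-0.81946091  0.57307807  0.0080834 ]
 [ 0.40269447  0.58574576 -0.70337691]
 [-0.4078247  -0.57313474 -0.71077112]] [ 448.06006518 -128.93244329 1529.92774916]
{'time': np.float64(0.1), 'joint_positions': array([-1.346,  0.343,  1.525, -0.   ,  1.275, -0.146]), 'dq': array([ 0.001, -0.003, -0.002, -0.   , -0.   ,  0.001]), 'tau': array([ 1.0000e-03, -4.3200e+01, -2.4469e+01,  7.2000e-02,  5.3000e-02,
       -0.0000e+00]), 'tool_pos': array([ 190.184, -488.962,  240.126]), 'tcp_rot': array([-3.14 , -0.   ,  0.371]), 'contact_force': array([-0.643,  0.354, -0.831]), 'moment': array([-0.001, -0.007, -0.07 ]), 'finger_force': np.float64(0.0), 'grip_width': np.float64(92.015)}
```

View pics/t0.png

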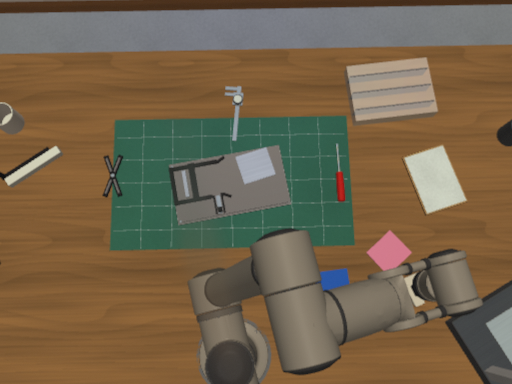

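View pics/s0.png

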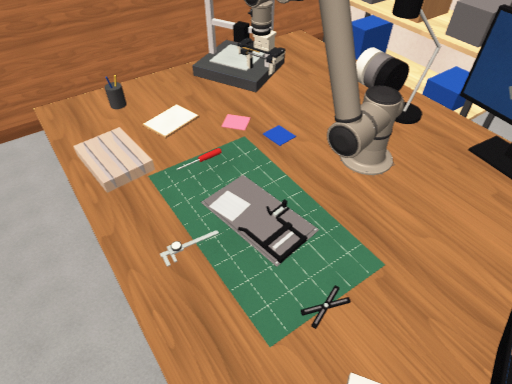

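Top view: the fixture's centre is near px (230,185), with its channel running left (+y). The bolt knob is at about (219,203). Things shaped like the sheet are the light aluminium plate (255,166) on the bed, the pink note (389,252), the blue note (335,280) and the cream pad (435,180). Only the one on the bed before the mouth is bare aluminium. I'll confirm with an enlarged crop and measure.

```bash
python3 - <<'E'
from h import *
c=cap('top'); im=c['color']
cr=im[135:230,160:300]; big=cv2.resize(cr,None,fx=5.5,fy=5.5,interpolation=cv2.INTER_CUBIC)
cv2.imwrite('pics/crop.png',big[...,::-1])
hsv=cv2.cvtColor(im,cv2.COLOR_RGB2HSV)
m=((hsv[...,2]>165)&(hsv[...,1]<50)).astype(np.uint8); w=np.zeros_like(m); w[140:190,228:285]=1; m*=w
m=cv2.morphologyEx(m,cv2.MORPH_OPEN,np.ones((3,3)))
cs=cv2.findContours(m,0,2)[0]; k=max(cs,key=cv2.contourArea); r=cv2.minAreaRect(k); print(r)
for p in cv2.boxPoints(r): print(p,ray(c,*p,13).round(1))
print('c',ray(c,*r[0],13).round(1))
# fixture bed: non-green region
g=((hsv[...,0]>60)&(hsv[...,0]<95)&(hsv[...,1]>80)); n=(~g).astype(np.uint8); w[:]=0; w[140:228,162:296]=1; n*=w
n=cv2.morphologyEx(n,cv2.MORPH_OPEN,np.ones((5,5)))
k=max(cv2.findContours(n,0,2)[0],key=cv2.contourArea); r=cv2.minAreaRect(k); print(r)
for p in cv2.boxPoints(r): print(p,ray(c,*p,10).round(1))
print(cv2.approxPolyDP(k,3,True)[:,0].tolist())
E
```

```text
((254.8743133544922, 165.17636108398438), (27.808103561401367, 32.22621536254883), 72.34988403320312)
[235.30396 156.81238] [639.  -15.3  13. ]
[266.01315 147.04129] [ 671.4 -119.7   13. ]
[274.44467 173.54034] [ 578.2 -145.5   13. ]
[243.73547 183.31143] [546.6 -42.2  13. ]
c [608.5 -80.6  13. ]
((229.07298278808594, 184.3939208984375), (62.857215881347656, 116.1001205444336), 79.50852966308594)
[166.2706  164.06102] [619.  217.2  10. ]
[280.42975 142.92046] [ 686.  -169.1   10. ]
[291.87537 204.72682] [ 471.4 -200.1   10. ]
[177.71622 225.86739] [408.2 176.3  10. ]
[[279, 145], [169, 164], [178, 224], [291, 204]]
```

View pics/crop.png

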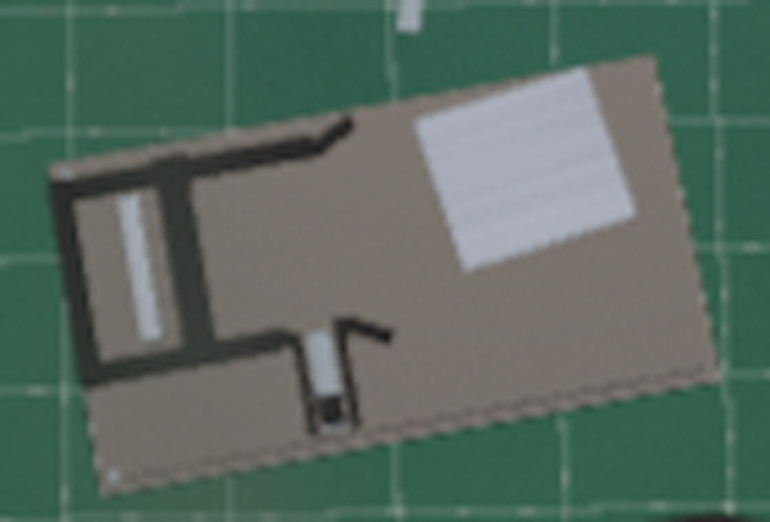

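The crop confirms it: the aluminium plate lies before the mouth (crop corners about (415,122), (585,67), (635,213), (468,270)). The bolt knob is at about (330,407) and the ejector at (140,265). Next I fit the fixture pose.

```bash
python3 - <<'E'
from h import *
from scipy.optimize import least_squares
c=cap('top')
F=[(55,165,93,177,10),(655,58,93,-183,10),(718,380,-102,-183,0),(103,492,-102,177,0),(50,178,84,190,18),(88,386,-44,190,18),(330,407,-91,45,49),(163,190,84,125,22)]
F=F[:7]
o=lambda u,v:((u+.5)/5.5-.5+160,(v+.5)/5.5-.5+135)
def res(p,raw=False):
    x,y,a=p; e=[]
    for u,v,fx,fy,fz in F:
        W=(x+np.cos(a)*fx-np.sin(a)*fy,y+np.sin(a)*fx+np.cos(a)*fy,fz)
        e.append(proj(c,W)-np.array(o(u,v)))
    return np.ravel(e)
s=least_squares(res,[540,10,.17],loss='soft_l1'); print(s.x,res(s.x).round(1).reshape(-1,2).tolist())
x,y,a=s.x
def tofix(W): d=np.array(W[:2])-[x,y]; return np.array([np.cos(a)*d[0]+np.sin(a)*d[1],-np.sin(a)*d[0]+np.cos(a)*d[1]])
S=[ray(c,*o(*p),13) for p in((415,122),(585,67),(635,213),(468,270))]
for P in S: print(P.round(1),tofix(P).round(1))
C=np.mean(S,0);print('sheet',C,tofix(C)); d=(S[0]+S[3]-S[1]-S[2]);d2=S[0]+S[1]-S[2]-S[3]; print('yaw',np.arctan2(-d[0],d[1]),np.arctan2(d2[1],d2[0]),np.hypot(*d[:2])/2,np.hypot(*d2[:2])/2)
P=ray(c,*o(152,265),21);print('ej near',tofix(P)); print('bridge right edge',tofix(ray(c,*o(201,255),27)))
E
```

```text
[5.51687618e+02 6.09656676e+00 1.58746528e-01] [[3.1, 0.3], [-0.8, 1.7], [-1.4, -0.8], [3.4, -2.2], [0.2, 0.6], [-1.2, -0.3], [0.1, 0.3]]
[639.1 -14.4  13. ] [ 83.1 -34.1]
[ 672.3 -119.5   13. ] [  99.3 -143.1]
[ 578.9 -147.5   13. ] [   2.6 -156. ]
[545.3 -45.3  13. ] [-14.5 -49.8]
sheet [608.9271507  -81.69222296  13.        ] [ 42.64210838 -95.73341261]
yaw 0.3121536878020906 0.3046480594758282 108.87285593817022 98.16292234537839
ej near [ 20.431862   137.28258027]
bridge right edge [ 19.74773796 106.8770548 ]
```

```bash
python3 - <<'E'
import numpy as np
for i in range(10):
    p=.371+.1508*i; print(round(.0569*np.cos(.717-p),3),round(.0569*np.sin(p-.717),3))
E
```

```text
0.054 -0.019
0.056 -0.011
0.057 -0.003
0.057 0.006
0.055 0.014
0.052 0.023
0.048 0.03
0.043 0.037
0.037 0.043
0.03 0.048
```

```bash
python3 -m creep '[{"hand":0.4,"tx":0.054,"ty":-0.019,"tz":0,"spin":-8.64},{"hand":0.4,"tx":0.056,"ty":-0.011,"tz":0,"spin":-8.64},{"hand":0.4,"tx":0.057,"ty":-0.003,"tz":0,"spin":-8.64},{"hand":0.4,"tx":0.057,"ty":0.006,"tz":0,"spin":-8.64},{"hand":0.4,"tx":0.055,"ty":0.014,"tz":0,"spin":-8.64}]'
python3 -m creep '[{"hand":0.4,"tx":0.052,"ty":0.023,"tz":0,"spin":-8.64},{"hand":0.4,"tx":0.048,"ty":0.030,"tz":0,"spin":-8.64},{"hand":0.4,"tx":0.043,"ty":0.037,"tz":0,"spin":-8.64},{"hand":0.4,"tx":0.037,"ty":0.043,"tz":0,"spin":-8.64},{"hand":0.4,"tx":0.030,"ty":0.048,"tz":0,"spin":-8.64}]'
python3 - <<'E'
from h import *
c=cap('wrist','w1.png'); print(c['K'],c['R'],c['t'])
o=get_obs(); print(o['time'],o['tool_pos'],o['tcp_rot'],o['contact_force'],o['grip_width'])
E
```

```text
time: 0.82
tool_pos: [406.3, -300.0, 240.7]
tcp_rot: [3.141, 0.0, 1.13]
contact_force: [0.2, 0.0, 0.2]
grip_width: 46.6
finger_force: 0.0
time: 1.45
tool_pos: [620.5, -114.2, 240.5]
tcp_rot: [-3.141, 0.0, 1.884]
contact_force: [0.3, -1.2, 0.6]
grip_width: 37.0
finger_force: 0.0
[[297.31863964   0.         259.7508032 ]
 [  0.         297.31863964 189.98129796]
 [  0.           0.           1.        ]] [[ 9.51196153e-01  3.08586895e-01  8.60534131e-05]
 [ 2.94681801e-01 -9.08417428e-01  2.96547489e-01]
 [ 9.15888414e-02 -2.82049472e-01 -9.55018104e-01]] [-554.83182862 -322.92432826  302.88400522]
1.5 [ 624.30394822 -108.94703055  239.78692119] [ 3.13832681e+00 -2.08321519e-03  1.89401235e+00] [-2.01923638  3.65819273 -0.774649  ] 36.510120719155964
```

View pics/w1.png

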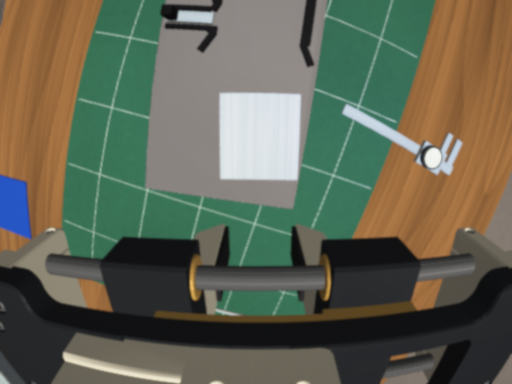

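The wrist view shows the sheet at (220–300, 93–180), the flared mouth ends at (205,48) and (310,62), and the knob at (168,12). I'll capture again at rest and measure.

```bash
python3 -m creep '[{"hand":0.4,"tx":0,"ty":0,"tz":0,"spin":0}]'
python3 - <<'E'
from h import *
c=cap('wrist','w2.png'); im=c['color']
o=get_obs(); print(o['time'],o['tool_pos'],o['tcp_rot'],o['contact_force'])
hsv=cv2.cvtColor(im,cv2.COLOR_RGB2HSV)
m=((hsv[...,2]>185)&(hsv[...,1]<40)).astype(np.uint8); w=np.zeros_like(m); w[75:205,200:320]=1; m=cv2.morphologyEx(m*w,cv2.MORPH_OPEN,np.ones((5,5)))
k=max(cv2.findContours(m,0,1)[0],key=cv2.contourArea)[:,0]
P=np.array([ray(c,u,v,13,True)[:2] for u,v in k],np.float32); r=cv2.minAreaRect(P); print('sheet',r); print(cv2.boxPoints(r).round(1).tolist())
big=cv2.resize(im[0:220,130:340],None,fx=2.7,fy=2.7,interpolation=cv2.INTER_CUBIC); cv2.imwrite('pics/w2c.png',big[...,::-1])
E
```

```text
time: 1.62
tool_pos: [619.8, -114.1, 239.7]
tcp_rot: [-3.14, -0.001, 1.881]
contact_force: [-0.9, -0.8, 0.7]
grip_width: 36.9
finger_force: 0.0
1.675 [ 619.07043992 -115.21912271  239.93594048] [-3.14007658e+00 -4.47028465e-04  1.87914318e+00] [-0.48054138 -0.61946347  0.15257773]
sheet ((608.4957275390625, -80.01669311523438), (100.84917449951172, 110.72280883789062), 16.920759201049805)
[[544.0999755859375, -41.70000076293945], [576.4000244140625, -147.6999969482422], [672.9000244140625, -118.30000305175781], [640.5999755859375, -12.399999618530273]]
```

View pics/w2c.png

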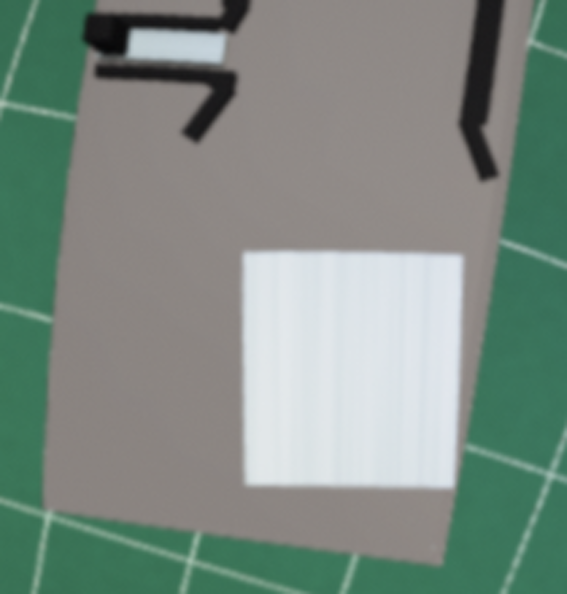

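```bash
cat >> h.py <<'E'
from scipy.optimize import least_squares
def fit(c,F,p0):  # F: u,v,fx,fy,z ; rays onto z, rigid 2D
    W=np.array([ray(c,u,v,z,True)[:2] for u,v,_,_,z in F]); A=np.array([f[2:4] for f in F],float)
    def res(p):
        R=np.array([[np.cos(p[2]),-np.sin(p[2])],[np.sin(p[2]),np.cos(p[2])]])
        return (W-A@R.T-p[:2]).ravel()
    s=least_squares(res,p0,loss='soft_l1',f_scale=2.); return s.x,res(s.x).reshape(-1,2)
def tofix(p,W):
    x,y,a=p; d=np.array(W[:2])-[x,y]; return np.array([np.cos(a)*d[0]+np.sin(a)*d[1],-np.sin(a)*d[0]+np.cos(a)*d[1]])
E
python3 - <<'E'
from h import *
c=cap('wrist')
q=lambda u,v:((u+.5)/2.7-.5+130,(v+.5)/2.7-.5)
F=[(*q(44,510),-102,-183,8),(*q(442,565),93,-183,8),(*q(460,125),72,26,18),(*q(236,85),-32,26,18),(*q(102,20),-91,45,49)]
p,r=fit(c,F,[551,6,.16]); print(p,r.round(1).tolist())
for n,uv,z in(('Rtip in',(480,180),18),('Rtip out',(498,177),18),('Ltip',(183,135),18),('Ltip in',(198,143),18)): print(n,tofix(p,ray(c,*q(*uv),z,True)).round(1))
print('sheet',tofix(p,(608.5,-80)), .295-p[2])
E
```

```text
[5.53412785e+02 7.31626798e+00 1.45882546e-01] [[-1.2, -6.7], [9.2, -0.6], [-1.4, -0.5], [-0.4, 2.4], [0.6, 2.1]]
Rtip in [83.7  2. ]
Rtip out [91.5  5.1]
Ltip [-52.3   2.2]
Ltip in [-44.7  -0.9]
sheet [ 41.80929217 -94.39658384] 0.14911745368463664
```

```bash
python3 -m creep '[{"hand":0.4,"tx":0,"ty":0,"tz":0.06,"spin":0},{"hand":0.4,"tx":0,"ty":0,"tz":0.06,"spin":0},{"hand":0.4,"tx":0,"ty":0,"tz":0.06,"spin":0},{"hand":0.4,"tx":0,"ty":0,"tz":0.024,"spin":0},{"hand":0.4,"tx":0,"ty":0,"tz":0,"spin":0}]'
python3 -m creep '[{"hand":0.4,"tx":0,"ty":0,"tz":0.004,"spin":0},{"hand":0.4,"tx":0,"ty":0,"tz":0.003,"spin":0},{"hand":0.4,"tx":0,"ty":0,"tz":0,"spin":0}]'
python3 -m creep '[{"hand":0.4,"tx":0,"ty":0,"tz":0.001,"spin":0},{"hand":0.4,"tx":0,"ty":0,"tz":0,"spin":0}]'
```

```text
time: 2.35
tool_pos: [617.3, -116.6, 35.1]
tcp_rot: [-3.138, -0.002, 1.876]
contact_force: [-0.7, -0.3, -0.1]
grip_width: 36.7
finger_force: 0.0
time: 2.72
tool_pos: [619.6, -115.8, 30.6]
tcp_rot: [3.14, 0.001, 1.879]
contact_force: [0.3, -0.3, -0.0]
grip_width: 36.6
finger_force: 0.0
time: 2.98
tool_pos: [619.4, -115.6, 28.9]
tcp_rot: [3.141, 0.0, 1.879]
contact_force: [1.2, 0.2, 0.6]
grip_width: 36.5
finger_force: 0.0
```

```bash
python3 -m creep '[{"hand":0.4,"tx":0,"ty":0,"tz":0.001,"spin":0},{"hand":0.4,"tx":0,"ty":0,"tz":0,"spin":0}]'
python3 -m creep '[{"hand":0.4,"tx":0,"ty":0,"tz":0.0007,"spin":0},{"hand":0.4,"tx":0,"ty":0,"tz":0,"spin":0}]'
python3 -m creep '[{"hand":0.4,"tx":0,"ty":0,"tz":0.0007,"spin":0},{"hand":0.4,"tx":0,"ty":0,"tz":0,"spin":0}]'
```

```text
time: 3.22
tool_pos: [619.4, -115.6, 27.8]
tcp_rot: [3.141, 0.0, 1.879]
contact_force: [0.7, -0.7, 1.0]
grip_width: 36.9
finger_force: 0.4
time: 3.48
tool_pos: [619.7, -115.7, 27.7]
tcp_rot: [3.141, 0.001, 1.879]
contact_force: [-1.2, -0.3, 4.6]
grip_width: 36.6
finger_force: 2.5
time: 3.72
tool_pos: [620.1, -115.8, 27.7]
tcp_rot: [3.14, 0.001, 1.879]
contact_force: [-0.1, 0.4, 8.9]
grip_width: 36.5
finger_force: 4.4
```

```bash
python3 -m creep '[{"hand":0.4,"tx":0,"ty":0,"tz":0.0008,"spin":0},{"hand":0.4,"tx":0,"ty":0,"tz":0,"spin":0}]'
python3 -m creep '[{"hand":0.4,"tx":0.0038,"ty":-0.0022,"tz":0,"spin":0.9},{"hand":0.4,"tx":0.0038,"ty":-0.0022,"tz":0,"spin":0.9},{"hand":0.4,"tx":0.0037,"ty":-0.0023,"tz":0,"spin":0.9},{"hand":0.4,"tx":0.0037,"ty":-0.0023,"tz":0,"spin":0.9},{"hand":0.4,"tx":0.0036,"ty":-0.0024,"tz":0,"spin":0.9}]'
```

```text
time: 3.98
tool_pos: [620.5, -115.9, 27.6]
tcp_rot: [3.139, 0.002, 1.879]
contact_force: [-1.6, 0.5, 13.1]
grip_width: 36.8
finger_force: 6.3
time: 4.6
tool_pos: [605.0, -101.6, 27.5]
tcp_rot: [3.137, 0.003, 1.8]
contact_force: [1.2, -0.3, 10.5]
grip_width: 36.7
finger_force: 5.1
```

```bash
python3 -m creep '[{"hand":0.4,"tx":0.0036,"ty":-0.0024,"tz":0.0004,"spin":0.9},{"hand":0.4,"tx":0.0036,"ty":-0.0025,"tz":0,"spin":0.9},{"hand":0.4,"tx":0.0036,"ty":-0.0025,"tz":0,"spin":0.9},{"hand":0.4,"tx":0.0035,"ty":-0.0026,"tz":0,"spin":0.9},{"hand":0.4,"tx":0.0035,"ty":-0.0027,"tz":0,"spin":0.9}]'
python3 - <<'E'
from h import *
for n in('top','wrist'):
    c=cap(n,n+'3.png'); print(c['t'])
print(get_obs()['tool_pos'],get_obs()['tcp_rot'])
a=cv2.imread('pics/wrist3.png'); b=cv2.imread('pics/top3.png')[135:230,160:300]
b=cv2.resize(b,(566,384),interpolation=cv2.INTER_CUBIC)[:,:288]; cv2.imwrite('pics/both3.png',np.hstack([a,b]))
E
```

```text
time: 5.22
tool_pos: [589.4, -86.7, 27.4]
tcp_rot: [3.136, 0.003, 1.721]
contact_force: [2.0, -1.9, 12.3]
grip_width: 36.8
finger_force: 5.9
[ -61.36993473  498.64640889 1560.30846151]
[-569.13062817 -138.11437614  133.64829765]
[588.91328648 -86.26479687  27.33462965] [3.13718899e+00 2.22518004e-03 1.72150867e+00]
```

View pics/both3.png

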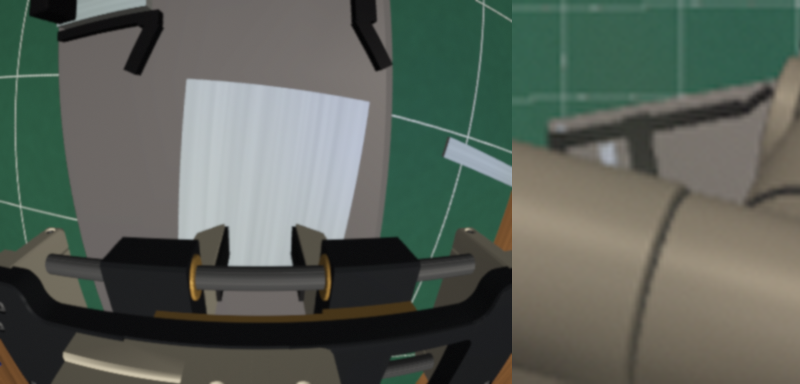

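The sheet followed. Its front corners are at (187,79) and (368,100), and the flare tips at (133,72) and (384,68). It looks slightly turned, so I'll measure it.

```bash
cat >> h.py <<'E'
P0=(553.2,7.2,.152)
def dump(c,pts,z=13):
    W=[ray(c,u,v,zz,True)[:2] for u,v,zz in pts]
    for w in W: print(np.round(w,1),tofix(P0,w).round(1))
    return W
E
python3 - <<'E'
from h import *
c=cap('wrist')
W=dump(c,[(187,79,13),(368,100,13),(180,220,13),(346,235,13),(126,71,18),(140,74,18),(376,70,18),(391,66,18),(160,13,18),(354,25,18)])
d=W[1]-W[0]; print(np.hypot(*d),'front yaw',np.arctan2(d[1],d[0])); d=W[0]-W[2];print(np.arctan2(-d[0],d[1])); d=W[1]-W[3];print(np.arctan2(-d[0],d[1]))
o=get_obs(); print(o['tool_pos'],o['tcp_rot'][2]-np.pi/2, tofix(P0,o['tool_pos']),o['contact_force'])
E
```

```text
[536.2   0.8] [-17.8  -3.7]
[634.9   5.6] [ 80.5 -14. ]
[539.9 -80.1] [-26.4 -84.3]
[640.3 -75.2] [ 73.6 -94.7]
[502.1   2.7] [-51.2   3.3]
[510.8   1.4] [-42.8   0.7]
[634.7  22.4] [82.9  2.7]
[643.2  27. ] [91.9  5.9]
[516.8  35.8] [-31.6  33.8]
[618.8  44. ] [70.4 26.5]
98.79671492446563 front yaw 0.047985723266608694
0.04487811922059314
0.06696773436608533
[588.90571909 -86.27508027  27.32729348] 0.1508351477067169 [ 21.14047588 -97.80372839] [-0.93422194  1.12251502 13.20706087]
```

```bash
cat >> h.py <<'E'
def sheet(z=13,show=True):
    c=cap('wrist'); im=c['color'].astype(int)
    m=(im[...,2]>im[...,0]-4)&(im.min(2)>140)
    m=m.astype(np.uint8); m[232:]=0
    m=cv2.morphologyEx(m,cv2.MORPH_OPEN,np.ones((5,5)))
    k=max(cv2.findContours(m,0,1)[0],key=cv2.contourArea)[:,0]
    P=np.array([tofix(P0,ray(c,u,v,z,True)) for u,v in k])
    yp=P[:,1]
    # iterative edges: front = max y, sides = extremes in x
    a=0.
    for _ in range(4):
        R=np.array([[np.cos(a),np.sin(a)],[-np.sin(a),np.cos(a)]]); Q=P@R.T
        f=Q[:,1].max(); s=(Q[:,1]>f-6)&(Q[:,0]>Q[:,0].min()+8)&(Q[:,0]<Q[:,0].max()-8)
        g=np.polyfit(Q[s,0],Q[s,1],1); a+=np.arctan(g[0])
    R=np.array([[np.cos(a),np.sin(a)],[-np.sin(a),np.cos(a)]]); Q=P@R.T
    f=np.median(Q[s,1]); x0=np.percentile(Q[:,0],3); x1=np.percentile(Q[:,0],97)
    cx=(Q[:,0].min()+Q[:,0].max())/2
    ctr=R.T@np.array([cx,f-55])
    o=get_obs()
    print('t %.2f sheet fix ctr %s yaw %.3f front y %.1f width %.1f | tool fix %s yaw %.3f z %.1f F %s'%(o['time'],ctr.round(1),a,(R.T@[cx,f])[1],np.ptp(Q[:,0]),tofix(P0,o['tool_pos']).round(1),o['tcp_rot'][2]-np.pi/2-P0[2],o['tool_pos'][2],np.round(o['contact_force'],1)))
    return c
E
python3 -c "from h import *; sheet()"
python3 -m creep '[{"hand":0.4,"tx":0,"ty":0,"tz":0.0004,"spin":-1.0},{"hand":0.4,"tx":0,"ty":0,"tz":0,"spin":-1.5},{"hand":0.4,"tx":0,"ty":0,"tz":0,"spin":-1.5},{"hand":0.4,"tx":0,"ty":0,"tz":0,"spin":-1.0},{"hand":0.4,"tx":0,"ty":0,"tz":0,"spin":0}]'
python3 -c "from h import *; sheet()"
```

```text
t 5.42 sheet fix ctr [ 25.3 -63.8] yaw -0.114 front y -9.1 width 100.8 | tool fix [ 21.1 -97.8] yaw -0.001 z 27.3 F [-1.   0.1 13.2]
time: 6.05
tool_pos: [589.3, -86.1, 27.3]
tcp_rot: [3.137, 0.002, 1.809]
contact_force: [-0.4, 2.2, 15.6]
grip_width: 36.9
finger_force: 7.7
t 6.10 sheet fix ctr [ 25.1 -64.2] yaw -0.089 front y -9.4 width 100.9 | tool fix [ 21.5 -97.7] yaw 0.086 z 27.3 F [-0.2  1.1 16. ]
```

```bash
python3 -m creep '[{"hand":0.4,"tx":0,"ty":0,"tz":-0.010,"spin":0},{"hand":0.55,"tx":0,"ty":0,"tz":0,"spin":0},{"hand":0.55,"tx":0.0290,"ty":0.0054,"tz":0,"spin":0},{"hand":0.55,"tx":0.0287,"ty":0.0054,"tz":0,"spin":5},{"hand":0.55,"tx":0,"ty":0,"tz":0,"spin":4.8}]'
python3 -m creep '[{"hand":0.55,"tx":0,"ty":0,"tz":0.004,"spin":0},{"hand":0.55,"tx":0,"ty":0,"tz":0.003,"spin":0},{"hand":0.55,"tx":0,"ty":0,"tz":0,"spin":0}]'
python3 -m creep '[{"hand":0.55,"tx":0,"ty":0,"tz":0.0015,"spin":0},{"hand":0.55,"tx":0,"ty":0,"tz":0,"spin":0}]'
python3 -c "from h import *; sheet()"
```

```text
time: 6.72
tool_pos: [583.4, -25.2, 34.0]
tcp_rot: [-3.14, -0.001, 1.637]
contact_force: [-0.1, 0.6, -0.6]
grip_width: 50.8
finger_force: 0.0
time: 7.1
tool_pos: [584.0, -27.6, 27.3]
tcp_rot: [-3.141, -0.0, 1.638]
contact_force: [-0.3, 0.3, -0.4]
grip_width: 50.3
finger_force: 0.0
time: 7.35
tool_pos: [584.7, -27.6, 26.9]
tcp_rot: [3.14, 0.001, 1.638]
contact_force: [-0.1, -1.1, 3.8]
grip_width: 50.5
finger_force: 2.3
t 7.40 sheet fix ctr [ 25.6 -64.1] yaw -0.095 front y -9.4 width 101.2 | tool fix [ 25.9 -39.2] yaw -0.085 z 26.9 F [-0.4 -0.1  5.5]
```

```bash
python3 -m creep '[{"hand":0.55,"tx":0,"ty":0,"tz":0.0015,"spin":0},{"hand":0.55,"tx":0,"ty":-0.0015,"tz":0,"spin":-1.2},{"hand":0.55,"tx":0,"ty":-0.0015,"tz":0,"spin":-1.5},{"hand":0.55,"tx":0,"ty":-0.0015,"tz":0,"spin":-1.5},{"hand":0.55,"tx":0,"ty":-0.0015,"tz":0,"spin":-1.2}]'
python3 -c "from h import *; sheet()"
```

```text
time: 8.02
tool_pos: [580.4, -28.3, 26.8]
tcp_rot: [3.136, 0.002, 1.733]
contact_force: [1.3, -1.1, 13.0]
grip_width: 50.3
finger_force: 6.3
t 8.07 sheet fix ctr [ 23.3 -64.5] yaw -0.018 front y -9.5 width 101.2 | tool fix [ 21.3 -39.2] yaw 0.011 z 26.8 F [ 1.2 -0.2 13. ]
```

```bash
python3 -m creep '[{"hand":0.55,"tx":0.004,"ty":-0.0006,"tz":0.0003,"spin":-0.3},{"hand":0.55,"tx":0.004,"ty":-0.0006,"tz":0,"spin":-0.3},{"hand":0.55,"tx":0.004,"ty":-0.0006,"tz":0,"spin":-0.2},{"hand":0.55,"tx":0.004,"ty":-0.0006,"tz":0,"spin":0},{"hand":0.55,"tx":0.004,"ty":-0.0004,"tz":0,"spin":0}]'
python3 -c "from h import *; sheet()
c=cap('wrist','w4.png')"
```

```text
time: 8.7
tool_pos: [574.1, -9.4, 26.6]
tcp_rot: [3.137, 0.002, 1.746]
contact_force: [0.6, -1.3, 14.3]
grip_width: 50.5
finger_force: 6.9
t 8.75 sheet fix ctr [ 19.7 -45.7] yaw -0.029 front y 9.3 width 101.2 | tool fix [ 18.1 -19.1] yaw 0.024 z 26.6 F [ 0.8 -1.2 14. ]
```

View pics/w4.png

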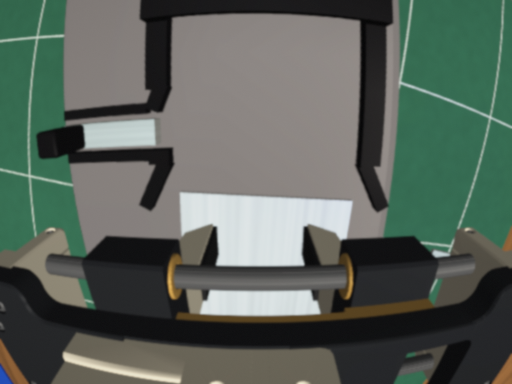

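The view shows the sheet's front edge at row about 195 between the flares. The inner rail feet are at col about 170 (left) and 360 (right), the bolt is at (100,138), and the bridge edge is at row about 20. I'll refine the channel axis from these.

```bash
python3 - <<'E'
from h import *
c=cap('wrist'); g=c['color'].astype(int).sum(2)
def edge(rows,lo,hi,inner):
    out=[]
    for v in rows:
        idx=[u for u in range(lo,hi) if g[v,u]<200]
        if idx: out.append(tofix(P0,ray(c,(max(idx)+.5 if inner=='R' else min(idx)-.5),v,9,True)))
    return np.array(out)
L=edge(range(28,82,3),150,185,'R'); R=edge(range(32,150,4),345,385,'L')
for E in(L,R):
    p=np.polyfit(E[:,1],E[:,0],1); print('x at y=60: %.1f slope %.4f'%(np.polyval(p,60),p[0]),E[:,1].min().round(),E[:,1].max().round())
print('bridge near edge',[tofix(P0,ray(c,u,20,27,True)).round(1) for u in(180,265,350)])
print('knob',tofix(P0,ray(c,46,143,49,True)))
E
```

```text
x at y=60: -33.1 slope -0.0203 75.0 104.0
x at y=60: 71.5 slope -0.0163 38.0 105.0
bridge near edge [array([-24. , 103.3]), array([ 17.3, 102.3]), array([ 59.1, 106. ])]
knob [-90.13541312  46.47014775]
```

```bash
python3 - <<'E'
from h import *
R=lambda a:np.array([[np.cos(a),-np.sin(a)],[np.sin(a),np.cos(a)]])
w=np.array(P0[:2])+R(P0[2])@[19.3,60]; o=w-R(.168)@[20,60]
open('h.py','a').write('\nP0=(%.1f,%.1f,.168)\n'%tuple(o)); print(o)
E
python3 -c "from h import *; sheet()"
python3 -m creep '[{"hand":0.55,"tx":0.002,"ty":-0.0003,"tz":0.0003,"spin":-0.8},{"hand":0.55,"tx":0.002,"ty":-0.0003,"tz":0,"spin":-0.8},{"hand":0.55,"tx":0.002,"ty":-0.0003,"tz":0,"spin":-0.8},{"hand":0.55,"tx":0.002,"ty":-0.0003,"tz":0,"spin":-0.8},{"hand":0.55,"tx":0.002,"ty":-0.0003,"tz":0,"spin":-0.5}]'
python3 -c "from h import *; sheet()"
```

```text
[553.50678021   6.93104372]
t 8.90 sheet fix ctr [ 18.7 -45.2] yaw -0.045 front y 9.8 width 101.1 | tool fix [ 17.5 -19. ] yaw 0.008 z 26.6 F [-0.1  1.  14. ]
time: 9.52
tool_pos: [570.9, 0.1, 26.6]
tcp_rot: [3.136, 0.003, 1.811]
contact_force: [1.0, -1.3, 14.6]
grip_width: 50.3
finger_force: 7.5
t 9.57 sheet fix ctr [ 17.2 -38.4] yaw -0.051 front y 16.6 width 101.1 | tool fix [16.  -9.4] yaw 0.073 z 26.5 F [ 1.2 -0.3 14.9]
```

```bash
python3 -m creep '[{"hand":0.55,"tx":0,"ty":0,"tz":-0.010,"spin":0},{"hand":0.55,"tx":0,"ty":0,"tz":0,"spin":0},{"hand":0.55,"tx":-0.0335,"ty":-0.0028,"tz":0,"spin":0},{"hand":0.55,"tx":-0.0332,"ty":-0.0028,"tz":0,"spin":3.5},{"hand":0.55,"tx":0,"ty":0,"tz":0,"spin":3.5}]'
python3 -m creep '[{"hand":0.55,"tx":0,"ty":0,"tz":0.004,"spin":0},{"hand":0.55,"tx":0,"ty":0,"tz":0.003,"spin":0},{"hand":0.55,"tx":0,"ty":0,"tz":0.0015,"spin":0},{"hand":0.55,"tx":0,"ty":0,"tz":0.0008,"spin":0},{"hand":0.55,"tx":0,"ty":0,"tz":0,"spin":0}]'
python3 -c "from h import *; sheet()"
```

```text
time: 10.2
tool_pos: [579.0, -67.5, 33.5]
tcp_rot: [-3.141, 0.0, 1.684]
contact_force: [0.1, -0.2, 0.2]
grip_width: 50.3
finger_force: 0.0
time: 10.82
tool_pos: [580.4, -65.1, 27.1]
tcp_rot: [3.138, 0.002, 1.691]
contact_force: [-1.1, 0.5, 16.6]
grip_width: 50.5
finger_force: 8.3
t 10.88 sheet fix ctr [ 18.7 -38.8] yaw -0.044 front y 16.2 width 100.9 | tool fix [ 14.5 -75.5] yaw -0.048 z 27.1 F [-2.2  0.8 16.7]
```

```bash
python3 -m creep '[{"hand":0.55,"tx":0.0005,"ty":0.001,"tz":0,"spin":-0.8},{"hand":0.55,"tx":0.0005,"ty":0.001,"tz":0,"spin":-0.8},{"hand":0.55,"tx":0.0005,"ty":0.001,"tz":0,"spin":-0.8},{"hand":0.55,"tx":0.0005,"ty":0.001,"tz":0,"spin":-0.8},{"hand":0.55,"tx":0,"ty":0,"tz":0,"spin":0}]'
python3 -c "from h import *; sheet()"
```

```text
time: 11.5
tool_pos: [584.2, -62.8, 27.1]
tcp_rot: [3.138, 0.002, 1.747]
contact_force: [-1.7, -1.6, 15.8]
grip_width: 50.7
finger_force: 7.9
t 11.55 sheet fix ctr [ 20.9 -37. ] yaw 0.013 front y 18.0 width 101.0 | tool fix [ 18.6 -73.8] yaw 0.008 z 27.1 F [-0.9 -1.3 16. ]
```

```bash
python3 -m creep '[{"hand":0.55,"tx":0.003,"ty":-0.0001,"tz":0,"spin":0.2},{"hand":0.55,"tx":0.004,"ty":-0.0001,"tz":0,"spin":0.2},{"hand":0.55,"tx":0.004,"ty":0,"tz":0,"spin":0},{"hand":0.55,"tx":0.004,"ty":0,"tz":0.0002,"spin":0},{"hand":0.55,"tx":0.003,"ty":0,"tz":0,"spin":0}]'
python3 -c "from h import *; sheet()"
```

```text
time: 12.18
tool_pos: [581.3, -45.1, 26.9]
tcp_rot: [3.137, 0.003, 1.74]
contact_force: [0.1, -2.2, 15.1]
grip_width: 50.4
finger_force: 7.7
t 12.22 sheet fix ctr [ 21.4 -19.3] yaw -0.001 front y 35.7 width 100.9 | tool fix [ 18.7 -55.6] yaw 0.001 z 26.9 F [ 0.  -0.7 15.6]
```

```bash
python3 -m creep '[{"hand":0.55,"tx":0.004,"ty":0,"tz":0.0001,"spin":0},{"hand":0.55,"tx":0.005,"ty":0,"tz":0,"spin":0},{"hand":0.55,"tx":0.005,"ty":0,"tz":0.0001,"spin":0},{"hand":0.55,"tx":0.005,"ty":0,"tz":0,"spin":0},{"hand":0.55,"tx":0.004,"ty":0,"tz":0,"spin":0}]'
python3 -c "from h import *; sheet()"
python3 -m creep '[{"hand":0.55,"tx":0.004,"ty":0,"tz":0.0001,"spin":0},{"hand":0.55,"tx":0.005,"ty":0,"tz":0,"spin":0},{"hand":0.55,"tx":0.005,"ty":0,"tz":0.0001,"spin":0},{"hand":0.55,"tx":0.005,"ty":0,"tz":0,"spin":0},{"hand":0.55,"tx":0.004,"ty":0,"tz":0,"spin":0}]'
python3 -c "from h import *; sheet()"
```

```text
time: 12.85
tool_pos: [577.5, -22.3, 26.7]
tcp_rot: [3.137, 0.002, 1.74]
contact_force: [-0.1, -2.4, 15.7]
grip_width: 50.6
finger_force: 7.8
t 12.90 sheet fix ctr [21.5  3.9] yaw -0.002 front y 58.9 width 100.9 | tool fix [ 18.7 -32.4] yaw 0.001 z 26.7 F [-0.3 -0.6 15.9]
time: 13.52
tool_pos: [573.6, 0.4, 26.5]
tcp_rot: [3.137, 0.002, 1.74]
contact_force: [-0.3, -3.0, 16.6]
grip_width: 50.1
finger_force: 7.9
t 13.57 sheet fix ctr [21.5 27. ] yaw -0.002 front y 82.0 width 100.9 | tool fix [18.7 -9.3] yaw 0.001 z 26.5 F [-0.2 -1.4 15.6]
```

```bash
python3 -m creep '[{"hand":0.55,"tx":0.004,"ty":0,"tz":0.0001,"spin":0},{"hand":0.55,"tx":0.005,"ty":0,"tz":0,"spin":0},{"hand":0.55,"tx":0.005,"ty":0,"tz":0.0001,"spin":0},{"hand":0.55,"tx":0.005,"ty":0,"tz":0,"spin":0},{"hand":0.55,"tx":0.004,"ty":0,"tz":0,"spin":0}]'
python3 -m creep '[{"hand":0.55,"tx":0.004,"ty":0,"tz":0.0001,"spin":0},{"hand":0.55,"tx":0.005,"ty":0,"tz":0,"spin":0},{"hand":0.55,"tx":0.005,"ty":0,"tz":0.0001,"spin":0},{"hand":0.55,"tx":0.005,"ty":0,"tz":0,"spin":0},{"hand":0.55,"tx":0.004,"ty":0,"tz":0,"spin":0}]'
python3 -c "from h import *; sheet()"
```

```text
time: 14.2
tool_pos: [569.8, 23.2, 26.3]
tcp_rot: [3.137, 0.002, 1.74]
contact_force: [-0.6, -2.0, 15.4]
grip_width: 50.3
finger_force: 8.0
time: 14.82
tool_pos: [566.0, 45.9, 26.1]
tcp_rot: [3.137, 0.002, 1.74]
contact_force: [0.1, -2.3, 15.8]
grip_width: 50.2
finger_force: 8.1
t 14.88 sheet fix ctr [21.3 51. ] yaw 0.000 front y 106.0 width 100.4 | tool fix [18.8 36.8] yaw 0.001 z 26.1 F [-0.3  0.1 16.8]
```

```bash
python3 -m creep '[{"hand":0.55,"tx":0.003,"ty":0,"tz":0.0002,"spin":0},{"hand":0.55,"tx":0.003,"ty":0,"tz":0.0001,"spin":0},{"hand":0.55,"tx":0.003,"ty":0,"tz":0.0001,"spin":0},{"hand":0.55,"tx":0.003,"ty":0,"tz":0,"spin":0},{"hand":0.55,"tx":0.003,"ty":0,"tz":0,"spin":0}]'
python3 -m creep '[{"hand":0.55,"tx":0.003,"ty":0,"tz":0.0001,"spin":0},{"hand":0.55,"tx":0.003,"ty":0,"tz":0.0001,"spin":0},{"hand":0.55,"tx":0.003,"ty":0,"tz":0,"spin":0},{"hand":0.55,"tx":0.003,"ty":0,"tz":0,"spin":0},{"hand":0.55,"tx":0,"ty":0,"tz":0,"spin":0}]'
python3 - <<'E'
from h import *
sheet(); cap('wrist','w5.png')
E
```

```text
time: 15.5
tool_pos: [563.8, 60.3, 26.0]
tcp_rot: [3.136, 0.003, 1.74]
contact_force: [-1.0, -4.3, 17.8]
grip_width: 50.9
finger_force: 8.8
time: 16.12
tool_pos: [561.8, 72.4, 25.8]
tcp_rot: [3.136, 0.002, 1.74]
contact_force: [0.2, -3.2, 18.4]
grip_width: 50.5
finger_force: 9.3
t 16.18 sheet fix ctr [ 21.6 113.4] yaw 0.000 front y 168.4 width 99.8 | tool fix [19.1 63.1] yaw 0.001 z 25.8 F [-0.4 -1.4 19. ]
```

View pics/w5.png

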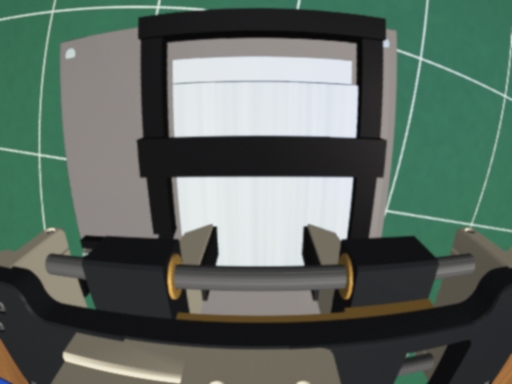

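The sheet has come through under the bridge and is pushing the ejector: its front edge is at row about 83 and the ejector spans rows 60–82. Pushing on.

```bash
python3 -c "
from h import *
c=cap('wrist'); print(tofix(P0,ray(c,265,83.5,11.5,True)),tofix(P0,ray(c,265,59,21,True)))"
python3 -m creep '[{"hand":0.55,"tx":0.002,"ty":0,"tz":0,"spin":0},{"hand":0.55,"tx":0.002,"ty":0,"tz":0,"spin":0},{"hand":0.55,"tx":0.002,"ty":0,"tz":0,"spin":0},{"hand":0.55,"tx":0.002,"ty":0,"tz":0,"spin":0},{"hand":0.55,"tx":0,"ty":0,"tz":0,"spin":0}]'
python3 -m creep '[{"hand":0.55,"tx":0.0015,"ty":0,"tz":0,"spin":0},{"hand":0.55,"tx":0.0015,"ty":0,"tz":0,"spin":0},{"hand":0.55,"tx":0.0015,"ty":0,"tz":0,"spin":0},{"hand":0.55,"tx":0,"ty":0,"tz":0,"spin":0}]'
python3 -c "
from h import *
c=cap('wrist','w6.png'); g=c['color'].astype(int)[40:120,230:300].mean((1,2)); print(g.round().tolist()); o=get_obs(); print(tofix(P0,o['tool_pos']),o['contact_force'])"
```

```text
[ 21.51859547 153.62109452] [ 21.26940684 165.518202  ]
time: 16.9
tool_pos: [560.5, 80.2, 25.8]
tcp_rot: [3.136, 0.002, 1.74]
contact_force: [0.1, -3.0, 18.5]
grip_width: 50.4
finger_force: 9.0
time: 17.4
tool_pos: [559.8, 84.6, 25.7]
tcp_rot: [3.136, 0.002, 1.74]
contact_force: [-1.4, -3.2, 18.1]
grip_width: 50.4
finger_force: 8.9
[30.0, 30.0, 30.0, 30.0, 30.0, 30.0, 30.0, 30.0, 30.0, 30.0, 30.0, 30.0, 30.0, 28.0, 25.0, 48.0, 116.0, 188.0, 224.0, 231.0, 232.0, 232.0, 232.0, 232.0, 232.0, 232.0, 232.0, 232.0, 232.0, 232.0, 232.0, 232.0, 232.0, 232.0, 232.0, 232.0, 232.0, 232.0, 232.0, 226.0, 205.0, 183.0, 202.0, 224.0, 229.0, 230.0, 230.0, 230.0, 230.0, 230.0, 230.0, 230.0, 230.0, 230.0, 230.0, 230.0, 230.0, 230.0, 231.0, 231.0, 231.0, 231.0, 231.0, 231.0, 231.0, 231.0, 231.0, 231.0, 231.0, 231.0, 231.0, 231.0, 231.0, 231.0, 231.0, 231.0, 231.0, 231.0, 231.0, 231.0]
[19.13389297 75.53736012] [ 0.78662468 -2.83257709 17.56071289]
```

```bash
python3 -m creep '[{"hand":0.55,"tx":0.0015,"ty":0,"tz":0,"spin":0},{"hand":0.55,"tx":0.0015,"ty":0,"tz":0,"spin":0},{"hand":0.55,"tx":0,"ty":0,"tz":0,"spin":0}]'
python3 -c "
from h import *
c=cap('wrist'); g=c['color'].astype(int)[60:120,230:300].mean((1,2)); r=60+5+np.argmin(g[5:50]); print(r,tofix(P0,ray(c,265,r+.5,11.5,True))); o=get_obs(); print(tofix(P0,o['tool_pos']),o['contact_force'])"
python3 -m creep '[{"hand":0.55,"tx":0.0015,"ty":0,"tz":0,"spin":0},{"hand":0.55,"tx":0.0015,"ty":0,"tz":0,"spin":0},{"hand":0.55,"tx":0,"ty":0,"tz":0,"spin":0}]'
python3 -c "
from h import *
c=cap('wrist'); g=c['color'].astype(int)[60:120,230:300].mean((1,2)); r=60+5+np.argmin(g[5:50]); print(r,tofix(P0,ray(c,265,r+.5,11.5,True))); o=get_obs(); print(tofix(P0,o['tool_pos']),o['contact_force'])"
```

```text
time: 17.82
tool_pos: [559.5, 87.2, 25.7]
tcp_rot: [3.136, 0.003, 1.74]
contact_force: [0.8, -4.6, 17.6]
grip_width: 50.6
finger_force: 8.5
86 [ 21.69129092 166.98962243]
[19.30480502 78.11091977] [ 0.41863711 -5.0938405  17.21169983]
time: 18.25
tool_pos: [559.1, 90.1, 25.7]
tcp_rot: [3.136, 0.003, 1.74]
contact_force: [0.4, -4.7, 17.0]
grip_width: 50.7
finger_force: 8.4
65 [ 21.74201831 181.25445341]
[19.38873702 81.10535924] [ 0.62752162 -5.28201724 16.92522608]
```

```bash
python3 -m creep '[{"hand":0.55,"tx":0.001,"ty":0,"tz":0.0003,"spin":0},{"hand":0.55,"tx":0.001,"ty":0,"tz":0,"spin":0},{"hand":0.55,"tx":0.001,"ty":0,"tz":0,"spin":0},{"hand":0.55,"tx":0,"ty":0,"tz":0,"spin":0}]'
python3 -c "
from h import *
c=cap('wrist','w7.png'); g=c['color'].astype(int)[60:120,230:300].mean((1,2)); print(g[15:40].round()); r=78+np.argmin(g[18:45]); print(r,tofix(P0,ray(c,265,r+.5,11.5,True))); o=get_obs(); print(tofix(P0,o['tool_pos']),o['contact_force'])"
```

```text
time: 18.8
tool_pos: [558.8, 92.9, 25.7]
tcp_rot: [3.135, 0.003, 1.74]
contact_force: [0.5, -5.9, 18.8]
grip_width: 50.3
finger_force: 9.2
[235. 236. 236. 236. 236. 236. 237. 237. 237. 237. 237. 237. 237. 237.
 237. 237. 237. 237. 237. 237. 236. 233. 230. 232. 234.]
97 [ 21.99870277 166.91663355]
[19.5958593  83.91684341] [ 1.03341956 -5.64496866 18.70769119]
```

View pics/w7.png

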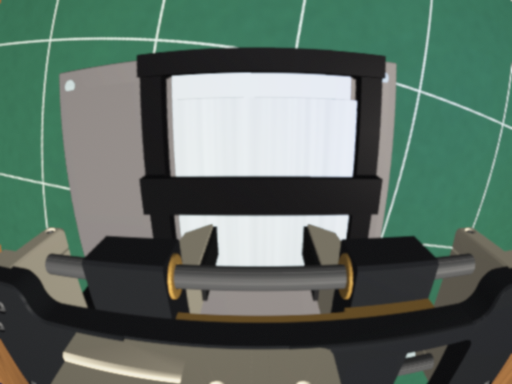

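The sheet is home: its front edge stays at y = 167 (row 97) while the fingers slip at about 5–6 N, and the ejector is against the end rail. Next I lift and go to the knob.

```bash
python3 -m creep '[{"hand":0.55,"tx":0,"ty":0,"tz":-0.010,"spin":0},{"hand":0.55,"tx":0,"ty":0,"tz":-0.03,"spin":0},{"hand":0.55,"tx":0,"ty":0,"tz":-0.05,"spin":0},{"hand":0.4,"tx":-0.019,"ty":-0.036,"tz":-0.03,"spin":0},{"hand":0.4,"tx":-0.019,"ty":-0.036,"tz":0,"spin":0}]'
python3 -m creep '[{"hand":0.4,"tx":0,"ty":-0.0355,"tz":0,"spin":0},{"hand":0.4,"tx":0,"ty":0,"tz":0,"spin":0},{"hand":0.4,"tx":0,"ty":0,"tz":0,"spin":0}]'
python3 - <<'E'
from h import *
c=cap('wrist','w8.png'); o=get_obs(); print(o['tool_pos'],tofix(P0,o['tool_pos']),o['tcp_rot'],o['contact_force'],o['grip_width'])
top=cap('top','t8.png')
a=cv2.imread('pics/w8.png'); b=cv2.imread('pics/t8.png')[135:230,160:300]
b=cv2.resize(b,(566,384),interpolation=cv2.INTER_CUBIC)[:,:288]; cv2.imwrite('pics/both8.png',np.hstack([a,b]))
E
```

```text
time: 19.48
tool_pos: [491.7, 44.2, 144.9]
tcp_rot: [3.137, 0.001, 1.74]
contact_force: [0.1, -0.4, -0.1]
grip_width: 37.6
finger_force: 0.0
time: 19.85
tool_pos: [457.2, 38.6, 143.1]
tcp_rot: [3.141, 0.0, 1.738]
contact_force: [0.4, -0.0, -0.6]
grip_width: 36.9
finger_force: 0.0
[457.38094674  38.59432729 142.98840928] [-89.46617334  47.32025581] [3.14064165e+00 1.88827863e-04 1.73824544e+00] [-0.44182998  0.2653345  -0.96295779] 36.51574305313954
```

View pics/both8.png

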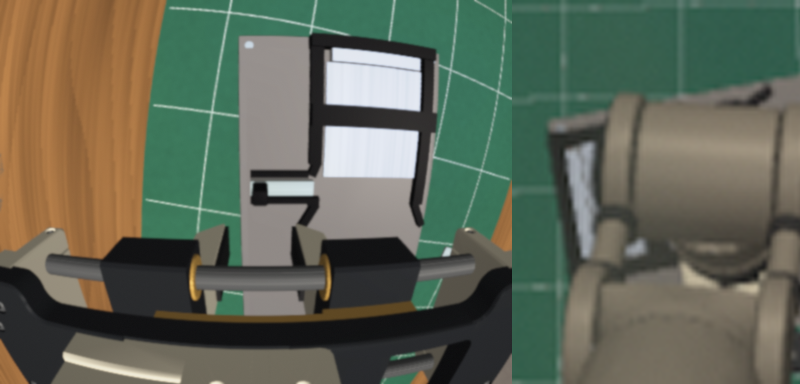

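The sheet is home and flat, with its rear edge at row about 177, clear of the tongue (rows 180–196). The knob is at (260,192), between the fingers in column.

```bash
python3 -c "
from h import *
c=cap('wrist')
for n,u,v,z in(('knob',260,193,49),('rear L',325,176,12),('rear R',416,178,12),('tongue near',285,196,19),('tongue far',285,180,19),('frontL',331,64,12),('bridge near',370,129,27)): print(n,tofix(P0,ray(c,u,v,z,True)).round(1))"
```

```text
knob [-89.5  52. ]
rear L [-26.2  57.4]
rear R [75.5 56.4]
tongue near [-65.6  39.4]
tongue far [-65.9  55.2]
frontL [-23.9 164.9]
bridge near [ 11.2 106.3]
```

```bash
python3 -m creep '[{"hand":0.4,"tx":0,"ty":0.001,"tz":0.05,"spin":0},{"hand":0.4,"tx":0,"ty":0,"tz":0.03,"spin":0},{"hand":0.4,"tx":0,"ty":0,"tz":0.012,"spin":0},{"hand":0.4,"tx":0,"ty":0,"tz":0.008,"spin":0},{"hand":0.4,"tx":0,"ty":0,"tz":0.002,"spin":0}]'
python3 -m creep '[{"hand":0.4,"tx":0,"ty":0.003,"tz":0,"spin":0},{"hand":0.4,"tx":0,"ty":0.003,"tz":0,"spin":0},{"hand":0.4,"tx":0,"ty":0.004,"tz":0,"spin":0},{"hand":0.4,"tx":0,"ty":0.004,"tz":0,"spin":0},{"hand":0.4,"tx":0,"ty":0.004,"tz":0,"spin":0}]'
python3 -c "from h import *; o=get_obs(); print(tofix(P0,o['tool_pos']))"
```

```text
time: 20.62
tool_pos: [457.9, 38.4, 41.1]
tcp_rot: [3.141, 0.0, 1.738]
contact_force: [0.2, 0.3, -0.2]
grip_width: 36.7
finger_force: 0.0
time: 21.25
tool_pos: [475.1, 41.4, 40.9]
tcp_rot: [-3.141, -0.0, 1.737]
contact_force: [-1.7, -0.6, 0.9]
grip_width: 37.1
finger_force: 0.8
[-71.50236742  47.16580716]
```

```bash
python3 -m creep '[{"hand":0.4,"tx":0,"ty":0.004,"tz":0,"spin":0},{"hand":0.4,"tx":0,"ty":0.005,"tz":0,"spin":0},{"hand":0.4,"tx":0,"ty":0.005,"tz":0,"spin":0},{"hand":0.4,"tx":0,"ty":0.004,"tz":0,"spin":0},{"hand":0.4,"tx":0,"ty":0.003,"tz":0,"spin":0}]'
python3 -m creep '[{"hand":0.4,"tx":0,"ty":0.002,"tz":0,"spin":0},{"hand":0.4,"tx":0,"ty":0.002,"tz":0,"spin":0},{"hand":0.4,"tx":0,"ty":0.001,"tz":0,"spin":0},{"hand":0.4,"tx":0,"ty":0,"tz":0,"spin":0}]'
python3 -c "from h import *; o=get_obs(); print(tofix(P0,o['tool_pos']))"
```

```text
time: 21.88
tool_pos: [496.1, 44.9, 40.8]
tcp_rot: [-3.141, 0.0, 1.737]
contact_force: [-1.5, -0.1, -0.1]
grip_width: 36.5
finger_force: 0.8
time: 22.38
tool_pos: [501.0, 45.7, 40.9]
tcp_rot: [3.141, 0.0, 1.737]
contact_force: [-0.5, -0.4, -0.7]
grip_width: 37.0
finger_force: 0.5
[-45.31522055  47.01242297]
```

```bash
python3 -m creep '[{"hand":0.4,"tx":0,"ty":0.001,"tz":0,"spin":0},{"hand":0.4,"tx":0,"ty":0.001,"tz":0,"spin":0},{"hand":0.4,"tx":0,"ty":0,"tz":0,"spin":0}]'
python3 -m creep '[{"hand":0.4,"tx":0,"ty":0.001,"tz":0,"spin":0},{"hand":0.4,"tx":0,"ty":0.001,"tz":0,"spin":0},{"hand":0.4,"tx":0,"ty":0,"tz":0,"spin":0}]'
python3 -c "from h import *; o=get_obs(); print(tofix(P0,o['tool_pos']))"
```

```text
time: 22.75
tool_pos: [501.8, 45.9, 40.7]
tcp_rot: [-3.139, -0.0, 1.738]
contact_force: [-4.6, -1.3, 1.8]
grip_width: 36.7
finger_force: 2.6
time: 23.12
tool_pos: [501.8, 46.2, 40.2]
tcp_rot: [-3.135, -0.001, 1.738]
contact_force: [-8.4, -3.1, 3.0]
grip_width: 36.9
finger_force: 5.0
[-44.3644653   47.37881645]
```

The knob has stalled at the expected stop (tool x = -44.4 against -44.6 predicted, 8 N). I'll back off, lift and check.

```bash
python3 -m creep '[{"hand":0.4,"tx":0,"ty":-0.006,"tz":0,"spin":0},{"hand":0.4,"tx":0,"ty":-0.005,"tz":0,"spin":0},{"hand":0.4,"tx":0,"ty":0,"tz":-0.02,"spin":0},{"hand":0.4,"tx":0,"ty":0,"tz":-0.05,"spin":0},{"hand":0.4,"tx":-0.03,"ty":-0.02,"tz":-0.05,"spin":0}]'
python3 -m creep '[{"hand":0.4,"tx":0,"ty":0,"tz":0,"spin":0},{"hand":0.4,"tx":0,"ty":0,"tz":0,"spin":0}]'
python3 - <<'E'
from h import *
c=cap('wrist','w9.png'); im=c['color'].astype(int)
o=get_obs(); print(o['contact_force'],tofix(P0,o['tool_pos']))
K,R,t=map(np.array,(c['K'],c['R'],c['t']))
def pj(fx,fy,z):
    x,y,a=P0; W=np.array([x+np.cos(a)*fx-np.sin(a)*fy,y+np.sin(a)*fx+np.cos(a)*fy,z]); p=R@W+t
    th=np.arctan2(np.hypot(*p[:2]),p[2]); s=th/np.hypot(*p[:2]); return (K[0,0]*p[0]*s+K[0,2],K[1,1]*p[1]*s+K[1,2])
# dark knob, tongue and sheet along their rows in fixture coordinates (P0 y biased +2)
def val(fx,fy,z):
    u,v=np.round(pj(fx,fy,z)).astype(int); return int(im[v,u].sum()/3) if 0<=v<384 and 0<=u<512 else -1
print('y=47 z=49 x:',[(x,val(x,47,49)) for x in range(-100,-36,4)])
print('tongue z=19 x:',[(x,val(x,47,19)) for x in range(-48,20,4)])
print('x=20 y (sheet):',[(y,val(20,y,12)) for y in range(48,66,2)],[(y,val(20,y,12)) for y in range(140,172,2)])
E
```

```text
time: 23.75
tool_pos: [479.9, 12.3, 162.4]
tcp_rot: [3.14, 0.0, 1.74]
contact_force: [0.5, -0.8, 0.2]
grip_width: 36.7
finger_force: 0.0
time: 24.0
tool_pos: [479.1, 11.7, 160.8]
tcp_rot: [3.141, 0.0, 1.737]
contact_force: [-0.4, 0.1, -0.4]
grip_width: 36.6
finger_force: 0.0
[ 0.15206531  0.10588375 -0.32205993] [-72.7984949   17.47772191]
y=47 z=49 x: [(-100, 145), (-96, 138), (-92, 134), (-88, 133), (-84, 133), (-80, 132), (-76, 133), (-72, 134), (-68, 134), (-64, 106), (-60, 25), (-56, 27), (-52, 30), (-48, 184), (-44, 190), (-40, 193)]
tongue z=19 x: [(-48, 62), (-44, 218), (-40, 219), (-36, 220), (-32, 220), (-28, 220), (-24, 221), (-20, 221), (-16, 222), (-12, 223), (-8, 222), (-4, 163), (0, 152), (4, 152), (8, 154), (12, 154), (16, 155)]
x=20 y (sheet): [(48, 156), (50, 156), (52, 156), (54, 157), (56, 167), (58, 218), (60, 232), (62, 232), (64, 232)] [(140, 233), (142, 232), (144, 232), (146, 232), (148, 232), (150, 232), (152, 231), (154, 231), (156, 231), (158, 231), (160, 230), (162, 230), (164, 229), (166, 217), (168, 136), (170, 215)]
```

```bash
python3 -c "from plant import close_job; print(close_job())"
```

```text
the job is handed in; nothing more can be done
None
```

The job is handed in at about 24 s of the 72 s allowed: the sheet is home with the ejector against its stop (no force reading above about 19 N), the bolt is fully in behind it (knob at x = -56 mm), and the hand is clear; I didn't touch the caliper, link or screwdriver.

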